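# Pin the easel arm and snap the ring over

## Task

On the drawing table, swing the easel foot's yellow arm round to its stop so that the holes of sleeve and post line up, and push the linch pin through, fully home with its shoulder against the sleeve. Then flip the pin's sprung ring over the sleeve so that it snaps down round the pin's end, and let go. Leave the tumbler, candle, pencil box and brush jar standing where they are.

Things in the scene. Friction and masses are not known exactly. Their poses are not given: they have to be found in the camera images.
- stand: Easel foot bolted to the table: dark base plate 130 x 130 x 12 mm, grey boss, 16 mm square post with an 11 mm cross hole along the stand's own y axis, 85 mm above the table. Origin: centre of the base underside, z up along the post. A yellow sleeve, 26 x 26 mm, 52 to 97 mm above the table, closed on top, turns on the post and hides it; it has 11 mm holes in two opposite walls, 85 mm up.
- sleeve (a joint): Angle of the yellow sleeve and arm about the stand's z axis, counter-clockwise from above, 0 to 1.0 rad. 0 is the stop: the arm points along the stand's +x axis and the sleeve's holes meet the post's, along the stand's y axis. Push the arm clockwise to reach 0. Stiff (0.15 N m of friction, 2 N at the arm's middle); stays where it is left. The pin may go in from either side.
- mid_arm (a point): Middle of the yellow arm, 85 mm from the post axis, 62 mm above the table. The arm is a bar 16 mm wide, 56 to 68 mm above the table, at a right angle to the sleeve's holes; it ends 142 mm from the post axis in a wooden cross ledge 70 mm long, 16 mm wide, up to 84 mm above the table.
- hole (a point): Centre of the sleeve's cross hole (on the post axis, 85 mm above the table); its y axis lies along the hole, its x axis along the arm. The hole's mouths are 13 mm either way along y; the sleeve's top is 12 mm above it.
- linch_pin: Linch pin, 80 g, lying flat, ring up, tip to its +x, z up. Origin: underside, below the shoulder; the pin's axis is 9 mm above it. Shank 8 mm thick, 33 mm long from the shoulder, last 7 mm tapered. Behind the shoulder a steel head 17 mm wide (y), 18 mm high, x 0 to -10 mm, then a red grip 14 mm wide, 18 mm high, x -10 to -38 mm: grasp near x = -25 mm. Ring hinge: x = -6 mm on the axis.
- pin_mid (a point): Point on the pin's axis 13 mm ahead of the shoulder; it lies in the centre of the hole when the pin is fully home (the tip then stands 7 mm out beyond the sleeve).
- ring (a joint): How far the brass ring is flipped about its hinge (along the pin's y). 0 = open: raised 0.85 rad over the shank. 0.85 rad = shut: in the pin's plane, far bar 4 mm beyond the tip. An over-centre spring (about 1 N at the bar) opens it below 0.4 rad, shuts it above. The sleeve fits inside the shut ring. Press the bar forwards and down along its arc; pressing hard straight down can shove the pin back.
- ring_bar (a point): Middle of the ring's far bar, 46 mm from the ring's hinge. The ring is 5 mm brass wire, 48 mm wide outside (38 mm inside); the far bar runs along the pin's y axis.
- tumbler: Empty glass tumbler, 66 mm across, 105 mm high, standing beyond the pin's tip; origin under its centre. Leave it alone.
- candle: Stub of yellowish candle, 54 mm across, 50 mm high (58 with the wick), beside the pin; origin under its centre. Leave it alone.
- pencil_box: Blue open box of pencils, 90 x 50 x 24 mm, beside the pin, on the other side from the candle; origin under its centre. Leave it alone.
- brush_jar: White jar, 60 mm across and 80 mm high, with handles of brushes up to 124 mm, near the easel foot; origin under its centre. Leave it alone.
Mind the look-alikes: they are no part of the job. Leave any blue or pink look-alike of the linch_pin alone.

How it is judged (in metres and radians):
On the way, in this order (a step that is already met when the one before it is completed fails the run):
1. the arm is at its stop (value of joint sleeve below 0.06 rad), for 0.2 s.
2. the pin is pushed home through sleeve and post (value of joint sleeve below 0.06 rad and distance between pin_mid and hole below 0.005 m and angle between the x axis of linch_pin and the y axis of stand, either way round below 0.25 rad), for 0.2 s.
At the end, for the whole second after the job is handed in: The arm is at its stop (within 0.06 rad), the pin is home (its middle point within 5 mm of the hole's centre, along the hole within 0.25 rad), the ring is shut (above 0.72 rad) round the pin's end, and the pin is at rest (all of step 2 and value of joint ring above 0.72 rad and linear speed of linch_pin below 0.02 m/s); the robot touches nothing.
It fails at once if the tumbler is shifted by more than 30 mm or tipped (distance of tumbler from where it was at the start of the episode above 0.03 m or angle between tumbler's own z axis and vertical above 0.5 rad).
It fails at once if the candle is shifted by more than 30 mm or tipped (distance of candle from where it was at the start of the episode above 0.03 m or angle between candle's own z axis and vertical above 0.5 rad).
It fails at once if the pencil box is shifted by more than 30 mm (distance of pencil_box from where it was at the start of the episode above 0.03 m or angle between pencil_box's own z axis and vertical above 0.5 rad).
It fails at once if the brush jar is shifted by more than 30 mm or tipped (distance of brush_jar from where it was at the start of the episode above 0.03 m or angle between brush_jar's own z axis and vertical above 0.5 rad).
It also fails if it takes over 72 s, if anything falls off the work surface, if the arm or the gripper's body presses on something with over 40 N, if the wrist force passes 120 N, or if a joint passes its speed limit or range.

## Robot

A 7-joint arm with a two-finger parallel gripper is mounted at the origin on the work surface. World frame = base frame: x ahead of the robot, y to its left, z up, the work surface at z = 0. Lengths are in mm, angles in rad, forces in N, time in s.
With the tool pointing down it reaches from about 350 to 900 mm from the base axis. Payload 8.1 kg.
Tool frame: the origin (TCP) lies at the very end of the fingers, on their centre line; the grasp point (between the pads) lies 19 mm behind it; z points along the fingers, y is the direction in which the jaws open and shut (so a half turn about z gives the same grasp; the last joint's range is limited). The gripper opens to 92 mm and grips with 3 to 60 N. Pads are 19 mm wide; open, the fingers measure 130 mm over their backs; the gripper's body (75 mm by 190 mm) begins 47 mm behind the grasp point.
Start: joints at [1.03, 0.434, 0.025, 1.573, -0.012, 1.134, -0.075], TCP at [264.947, -566.078, 226.742] pointing down, gripper open.
Joint ranges: [-2.62, 2.62], [-0.44, 2.09], [-1.27, 1.32], [0.08, 2.57], [-1.32, 4.46], [0.12, 2], [-2.74, 2.74]. Speed limits (rad/s): [2.22, 2.22, 3.01, 3.01, 3.14, 3.14, 3.14].

## Interface

Orientations are given as a rotation vector (axis times angle).
In Python, from rig import robot, optics, ticket gives the robot as it stands.
- The arm moves only by the tool arm_command, never from a script. Its argument "targets" is a list of rows, each an object of numbers: "tx", "ty", "tz": the shift along the tool's x, y, z in mm; "twist": the turn about the tool's z in rad; "claw": the opening, from 0 (shut) to 1 (fully open). In form: [{"tx": .., "ty": .., "tz": .., "twist": .., "claw": ..}, ...]. A call has 1 to 10 rows; each row is the pose to reach, as a shift and turn from the pose commanded when the call began, along the tool's axes at that moment; what a row does not reach only later rows make up. A row lasts 1/8 s, in which the tool goes at most 62.5 mm and 10.7 degrees, less where a joint would pass 70% of its speed; a pose out of reach is approached as far as the arm can. A call with a gripper value outside its range is refused whole. The fingers move at their own pace and stop on an object; the grip force is fixed at half the most. Time passes only in rows, so rows that repeat a pose let the fingers close. It gives the time, the measured TCP pose, the force and the opening at its end, in the units of the state.
- robot.sense(): the state, without advancing time (a new reading comes with each control period).
- optics.read_camera(name): name is "scene" or "top"; returns the picture (400x640x3 uint8, red, green, blue); there is no depth.
- optics.get_calibration(name): a dict with "mtx" (3x3 intrinsics, pixels), "R" (3x3) and "t" (3): a world point X has camera coordinates R X + t. Camera axes: x right, y down, z forward; pixel columns grow to the right and rows downward; lengths in mm; the calibration is good to about 2 mm. A picture is of the moment at which its call begins. get_calibration takes no time and is no camera call.
- ticket.close_job(): hands the job in, once; it reports no verdict.
The state is a dict: "time": time; "qpos": joint angles; "joint_velocities": joint speeds; "effort": joint torques, N m; "tool_pos": TCP position; "eef_rot": TCP orientation; "wrist_force": force on the tool from outside, world axes, zero at the start; "ft_torque": the same for the moment, N m; "finger_gap": finger opening in mm.
Only numpy, scipy, OpenCV 4.12 (cv2) and the standard library are available. Lean on these libraries where they do the work, as an engineer would, in place of code of your own. Each camera call takes 0.05 s, during which the arm holds its last target. There are 200 camera calls.

## Working session

There is one attempt and no reset: what is moved stays moved. The work goes in short steps, Python scripts to look and compute and a tool call to move; the robot and the scene stay as the last step left them, time stands still between calls to the robot, and variables do not carry over. Pictures are saved under pics/ and viewed, about 8 in all and at most 12, crops included, and the job is handed in when it is done.

Besides the shell and the picture viewer there is one more tool, called after "Emit:" as name([rows], argument=value, ...), one row to a line, values as JSON. arm_command: Moves the arm, as the interface text tells. Its arguments: {"type":"object","properties":{"targets":{"type":"array","items":{"type":"object","properties":{"tx":{"type":"number"},"ty":{"type":"number"},"tz":{"type":"number"},"twist":{"type":"number"},"claw":{"type":"number"}}}}},"required":["targets"]}

```bash
mkdir -p pics; ls
python3 - <<'E'
from rig import robot, optics, ticket
import cv2,numpy as np
print(robot.sense())
for n in("scene","top"):
    im=optics.read_camera(n); cv2.imwrite(f"pics/{n}0.png",im[:,:,::-1]); c=optics.get_calibration(n); print(n,c, -np.array(c["R"]).T@np.array(c["t"]))
E
```

```text
pics
{'time': 0.0, 'qpos': array([ 1.0304268 ,  0.43522092,  0.02497818,  1.57409112, -0.01158477,
        1.1340302 , -0.07508081]), 'joint_velocities': array([-0.0004577 ,  0.00089127,  0.00100964, -0.00079262, -0.00106279,
       -0.00011642,  0.00105643]), 'effort': array([-3.30273042e-04, -6.67843866e+01,  9.84561369e-01, -3.14463079e+01,
       -6.04697037e-02,  4.30392392e-02,  1.56190572e-04]), 'tool_pos': array([ 264.66947001, -565.61855957,  225.9486531 ]), 'eef_rot': array([-3.06516416e+00, -6.81763279e-01,  7.91158800e-04]), 'wrist_force': array([-0.21882694, -0.0376384 ,  0.27570011]), 'ft_torque': array([-0.03372652,  0.01704087,  0.00040147]), 'finger_gap': 92.0421079793838}
scene {'mtx': array([[369.79695956,   0.        , 315.46979559],
       [  0.        , 369.79695956, 195.49097246],
       [  0.        ,   0.        ,   1.        ]]), 'R': array([[-0.48412973,  0.87497744, -0.00573452],
       [ 0.47429545,  0.25691154, -0.8420453 ],
       [-0.73529737, -0.41037902, -0.53937634]]), 't': array([ 263.01835922, -150.90285184, 1463.5705722 ])} [1275.06714049  409.2522161   663.85657987]
top {'mtx': array([[382.89468022,   0.        , 316.60565745],
       [  0.        , 382.89468022, 204.42668076],
       [  0.        ,   0.        ,   1.        ]]), 'R': array([[ 1.41757590e-02, -9.99899509e-01,  1.37753467e-04],
       [-9.84831008e-01, -1.39859571e-02, -1.72951667e-01],
       [ 1.72936214e-01,  2.31605726e-03, -9.84930303e-01]]), 't': array([-60.91345656, 502.91744754, 842.66961825])} [350.42409776 -55.82522455 916.95964457]
```

View pics/scene0.png

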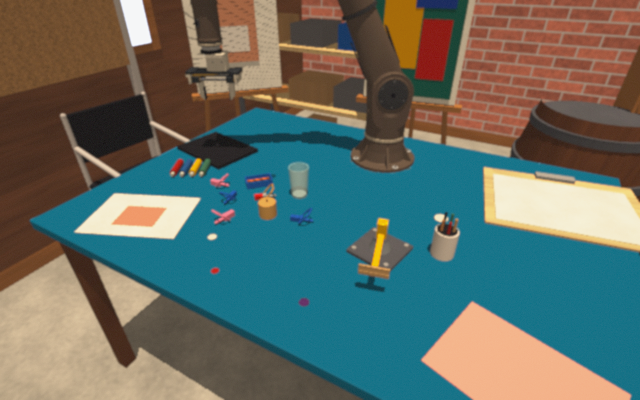

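View pics/top0.png

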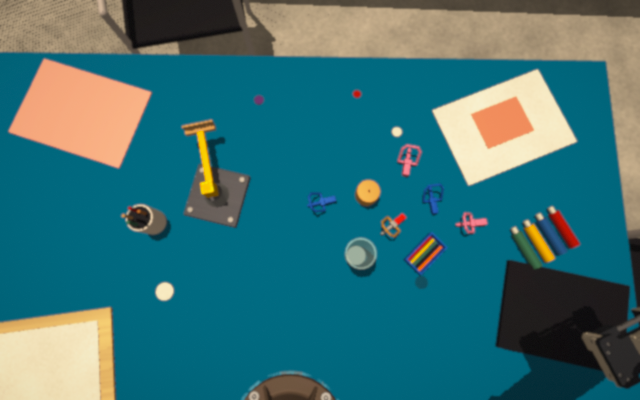

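The top view shows the yellow sleeve and arm at (207,185)→(198,127) on a dark base at (218,195), with the brush jar at (143,220). The red-gripped pin is at (393,225) among the candle (368,193), tumbler (361,254) and box (424,253). The blue and pink pins are decoys.

```bash
cat > h.py <<'E'
import cv2,numpy as np
from rig import robot,optics,ticket
def cal(n):
    c=optics.get_calibration(n); return [np.array(c[k]) for k in("mtx","R","t")]
def plane(n,uv,z):
    K,R,t=cal(n); o=-R.T@t; d=R.T@np.linalg.solve(K,[uv[0],uv[1],1]); return o+d*(z-o[2])/d[2]
def proj(n,X):
    K,R,t=cal(n); p=K@(R@np.asarray(X,float)+t); return p[:2]/p[2]
def two(a,b):
    A=[];B=[]
    for n,uv in(("top",a),("scene",b)):
        K,R,t=cal(n); o=-R.T@t; d=R.T@np.linalg.solve(K,[uv[0],uv[1],1]); d/=np.linalg.norm(d)
        P=np.eye(3)-np.outer(d,d); A.append(P);B.append(P@o)
    return np.linalg.lstsq(np.vstack(A),np.hstack(B),rcond=None)[0]
def blobs(im,lo,hi,roi,amin=8):
    x0,y0,x1,y1=roi; h=cv2.cvtColor(im[y0:y1,x0:x1],cv2.COLOR_RGB2HSV)
    m=cv2.inRange(h,lo,hi); n,l,s,c=cv2.connectedComponentsWithStats(m)
    out=[]
    for i in range(1,n):
        if s[i,4]>=amin:
            pts=np.argwhere(l==i)[:,::-1]+[x0,y0]; out.append((s[i,4],c[i]+[x0,y0],cv2.minAreaRect(pts.astype(np.float32)),pts))
    return sorted(out,key=lambda b:-b[0])
def crop(im,roi,f,name):
    x0,y0,x1,y1=roi; cv2.imwrite(name,cv2.resize(im[y0:y1,x0:x1,::-1],None,fx=f,fy=f,interpolation=cv2.INTER_CUBIC))
E
python3 - <<'E'
from h import *
np.set_printoptions(precision=1,suppress=True)
T=optics.read_camera("top");S=optics.read_camera("scene")
def show(tag,n,bs,z,k=2):
    for b in bs[:k]:
        print(tag,b[0],b[1],"box",b[2][1],[plane(n,p,z)[:2] for p in cv2.boxPoints(b[2])],"c",plane(n,b[1],z)[:2])
show("base","top",blobs(T,(0,0,40),(180,90,110),(180,150,255,235),200),12)
show("yellow","top",blobs(T,(20,150,120),(32,255,255),(180,115,230,205),20),68)
show("ledge","top",blobs(T,(5,60,60),(19,255,255),(175,110,225,140),10),84)
show("grip","top",blobs(T,(0,170,120),(6,255,255),(375,205,412,240),5),18)
show("brass","top",blobs(T,(8,60,60),(25,255,255),(375,207,412,245),5),30)
show("gripS","scene",blobs(S,(0,170,120),(6,255,255),(245,180,285,205),5),18)
a=cv2.resize(T[100:240,120:255,::-1],None,fx=4,fy=4,interpolation=cv2.INTER_CUBIC)
crop(T,(120,105,255,240),4,"pics/a.png");A=cv2.imread("pics/a.png");crop(T,(340,170,450,280),5,"pics/b.png");
crop(S,(235,165,325,225),8,"pics/c.png")
B=cv2.imread("pics/b.png")
cv2.imwrite("pics/c2.png",B)
E
```

```text
base 2199 [218.4 197.4] box (53.70798110961914, 59.20240020751953) [array([481.8, 264.7]), array([623.4, 235.4]), array([587.9, 107.1]), array([448.2, 139.6])] c [523.2 182.9]
yellow 572 [205.1 166.1] box (64.3330078125, 14.245667457580566) [array([670.9, 230.1]), array([673.8, 197.2]), array([521.4, 177.5]), array([518.6, 209.4])] c [585.1 203. ]
ledge 308 [198.7 127. ] box (13.924245834350586, 31.770814895629883) [array([676.5, 258. ]), array([692.5, 187.5]), array([659.7, 179.3]), array([643.8, 249.3])] c [672.8 218.7]
grip 48 [399.4 219. ] box (4.949747085571289, 9.192387580871582) [array([ 472.3, -238.6]), array([ 488. , -254.3]), array([ 479.8, -262.4]), array([ 464. , -246.7])] c [ 476.1 -250.2]
brass 135 [389.7 226.9] box (20.50609588623047, 13.435027122497559) [array([ 460.7, -196.3]), array([ 483.4, -218.8]), array([ 449.8, -252. ]), array([ 427.4, -229.4])] c [ 455.4 -224.6]
gripS 26 [258.  196.1] box (4.0, 6.0) [array([ 480.7, -260.1]), array([ 471.4, -242.8]), array([ 490.9, -228.6]), array([ 500.1, -245.6])] c [ 486.4 -243.8]
```

View pics/b.png

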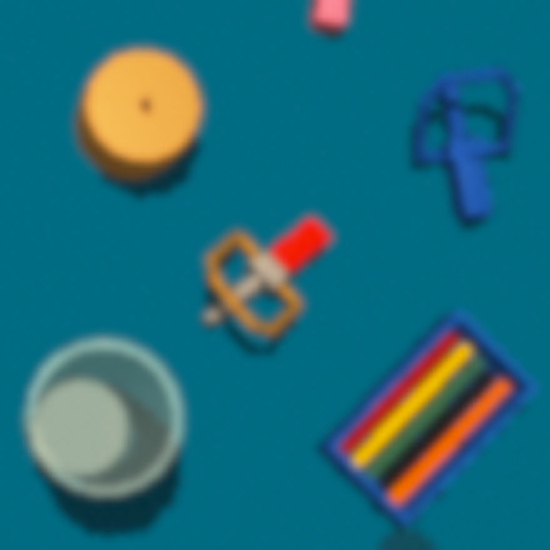

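View pics/a.png

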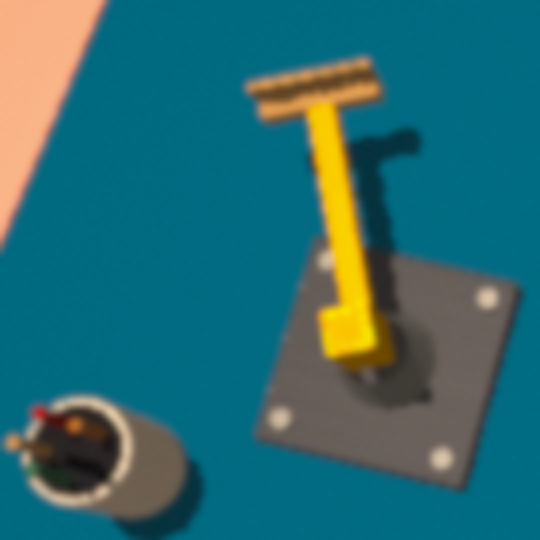

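Run:
```python
from h import *
np.set_printoptions(precision=1,suppress=True)
P=lambda x,y,z,o=(120,105),f=4: plane("top",(o[0]+(x+.5)/f-.5,o[1]+(y+.5)/f-.5),z)[:2]
c=np.array([P(317,238,12),P(521,288,12),P(463,490,12),P(255,437,12)])
print("corners",c,"centre",c.mean(0),"sides",[np.linalg.norm(c[i]-c[i-1]) for i in range(4)])
for i in range(4): d=c[(i+1)%4]-c[i]; print("edge ang",np.arctan2(d[1],d[0]))
sl=P(347,330,97); le=P(315,90,84); print("sleeve",sl,"ledge",le,"len",np.linalg.norm(le-sl),"ang",np.arctan2(*(le-sl)[::-1]))
Q=lambda x,y,z: P(x,y,z,(340,170),5)
g=Q(302,243,18);tip=Q(211,316,9);h=Q(268,268,18)
print("grip",g,"head",h,"tip",tip,np.linalg.norm(g-tip),"yaw",np.arctan2(*(tip-g)[::-1]))
print("tumbler top",Q(105,418,105),"candle",Q(143,105,50),"box",Q(430,415,24),"jar top",P(77,452,80))
print("box corners",Q(460,312,24),Q(540,388,24),Q(405,525,24),Q(322,450,24))
print("eef", cv2.Rodrigues(robot.sense()["eef_rot"])[0])
```

```text
corners [[605.3 235.5]
 [575.6 109.5]
 [451.9 138.4]
 [481.9 264.3]] centre [528.7 186.9] sides [np.float64(126.67769838166899), np.float64(129.49469838794113), np.float64(127.10533713413423), np.float64(129.37099883769642)]
edge ang -1.8017237462018483
edge ang 2.9116884635399543
edge ang 1.3365619175988743
edge ang -0.2289186599642915
sleeve [529.5 188.2] ledge [672.5 219.4] len 146.42739838221667 ang 0.21456446262485943
grip [ 477.9 -251.7] head [ 465.8 -235.4] tip [ 443.6 -209.6] 54.35439887607115 yaw 2.255173851106273
tumbler top [ 390. -148.] candle [ 536.8 -172.7] box [ 397.5 -307.8] jar top [462.3 337.7]
box corners [ 445.6 -323.5] [ 410.7 -359.3] [ 347.2 -294.6] [ 380.7 -257.4]
eef [[ 0.9  0.4 -0. ]
 [ 0.4 -0.9  0. ]
 [-0.  -0.  -1. ]]
```

Stand centre is about (529,187) with its x axis at −0.231 rad. The arm is at 0.215, so the joint is about 0.446. Pin yaw is about 2.255. The measured sides (127–129 vs 130 mm) and arm length fit the given sizes. First the arm gets pushed from its +y side.

```bash
cat >> h.py <<'E'
def go(x,y,z,yaw):
    "shift in the current tool frame to reach a world TCP pose (tool down)"
    s=robot.sense(); R=cv2.Rodrigues(s["eef_rot"])[0]; d=R.T@(np.array([x,y,z])-s["tool_pos"])
    cy=np.arctan2(R[1,0],R[0,0]); tw=-(yaw-cy+np.pi)%(2*np.pi); tw=tw if tw<np.pi else tw-2*np.pi
    tw=(cy-yaw+np.pi)%(2*np.pi)-np.pi
    print("t=%.2f pos"%s["time"],s["tool_pos"].round(1),"yaw %.3f"%cy,"tilt",R[:,2].round(3),"->",d.round(1),"twist %.3f"%tw)
E
python3 -c "
from h import *
go(604,262,226,1.34)"
```

```text
t=0.20 pos [ 264.8 -565.8  226.3] yaw 0.438 tilt [-0.     0.001 -1.   ] -> [ 658.1 -606.     0.7] twist -0.902
```

Emit:
arm_command([
  {"tx":658,"ty":-606,"tz":0,"twist":-0.9,"claw":0},
  {"tx":658,"ty":-606,"tz":0,"twist":-0.9,"claw":0},
  {"tx":658,"ty":-606,"tz":0,"twist":-0.9,"claw":0},
  {"tx":658,"ty":-606,"tz":0,"twist":-0.9,"claw":0},
  {"tx":658,"ty":-606,"tz":0,"twist":-0.9,"claw":0},
  {"tx":658,"ty":-606,"tz":0,"twist":-0.9,"claw":0},
  {"tx":658,"ty":-606,"tz":0,"twist":-0.9,"claw":0},
  {"tx":658,"ty":-606,"tz":0,"twist":-0.9,"claw":0},
  {"tx":658,"ty":-606,"tz":0,"twist":-0.9,"claw":0},
  {"tx":658,"ty":-606,"tz":0,"twist":-0.9,"claw":0},
])

```text
time: 1.45
tool_pos: [502.4, 13.9, 226.8]
eef_rot: [2.465, 1.947, 0.0]
wrist_force: [1.5, 0.5, 0.6]
finger_gap: 1.2
```

```bash
python3 -c "
from h import *
go(604,262,226,1.34);go(604,262,50,1.34)"
```

```text
t=1.45 pos [502.4  13.9 226.8] yaw 1.337 tilt [ 0. -0. -1.] -> [264.8  41.5   0.8] twist -0.003
t=1.45 pos [502.4  13.9 226.8] yaw 1.337 tilt [ 0. -0. -1.] -> [264.9  41.4 176.8] twist -0.003
```

Emit:
arm_command([
  {"tx":265,"ty":41,"tz":0,"twist":0,"claw":0},
  {"tx":265,"ty":41,"tz":0,"twist":0,"claw":0},
  {"tx":265,"ty":41,"tz":0,"twist":0,"claw":0},
  {"tx":265,"ty":41,"tz":0,"twist":0,"claw":0},
  {"tx":265,"ty":41,"tz":20,"twist":0,"claw":0},
  {"tx":265,"ty":41,"tz":80,"twist":0,"claw":0},
  {"tx":265,"ty":41,"tz":140,"twist":0,"claw":0},
  {"tx":265,"ty":41,"tz":176,"twist":0,"claw":0},
  {"tx":265,"ty":41,"tz":176,"twist":0,"claw":0},
  {"tx":265,"ty":41,"tz":176,"twist":0,"claw":0},
])

```text
time: 2.7
tool_pos: [603.8, 260.7, 52.2]
eef_rot: [2.465, 1.947, 0.002]
wrist_force: [-0.5, 0.5, 0.4]
finger_gap: -0.1
```

```bash
python3 -c "
from h import *
go(615.7,184.5,50,1.34)"
```

```text
t=2.70 pos [603.8 260.7  52.2] yaw 1.337 tilt [ 0.001  0.001 -1.   ] -> [-71.4  29.3   2.1] twist -0.003
```

Emit:
arm_command([
  {"tx":-15,"ty":6},
  {"tx":-25,"ty":10},
  {"tx":-32,"ty":13},
  {"tx":-39,"ty":16},
  {"tx":-46,"ty":19},
  {"tx":-53,"ty":22},
  {"tx":-60,"ty":25},
  {"tx":-65,"ty":27},
  {"tx":-68,"ty":28},
  {"tx":-69,"ty":29},
])

```text
$.targets[0]: bad value
```

Emit:
arm_command([
  {"tx":-15,"ty":6,"tz":0,"twist":0,"claw":0},
  {"tx":-25,"ty":10,"tz":0,"twist":0,"claw":0},
  {"tx":-32,"ty":13,"tz":0,"twist":0,"claw":0},
  {"tx":-39,"ty":16,"tz":0,"twist":0,"claw":0},
  {"tx":-46,"ty":19,"tz":0,"twist":0,"claw":0},
  {"tx":-53,"ty":22,"tz":0,"twist":0,"claw":0},
  {"tx":-60,"ty":25,"tz":0,"twist":0,"claw":0},
  {"tx":-65,"ty":27,"tz":0,"twist":0,"claw":0},
  {"tx":-68,"ty":28,"tz":0,"twist":0,"claw":0},
  {"tx":-69,"ty":29,"tz":0,"twist":0,"claw":0},
])

```text
time: 3.95
tool_pos: [614.2, 189.4, 50.5]
eef_rot: [-2.46, -1.948, -0.002]
wrist_force: [-3.9, 10.6, -1.8]
finger_gap: 0.4
```

Emit:
arm_command([
  {"tx":-2,"ty":0,"tz":0,"twist":0,"claw":0},
  {"tx":-3,"ty":0,"tz":0,"twist":0,"claw":0},
  {"tx":-3,"ty":0,"tz":0,"twist":0,"claw":0},
])

```text
time: 4.32
tool_pos: [614.2, 189.4, 50.7]
eef_rot: [-2.457, -1.95, -0.008]
wrist_force: [1.8, 16.3, -8.3]
finger_gap: 0.5
```

Emit:
arm_command([
  {"tx":22,"ty":0,"tz":0,"twist":0,"claw":0},
  {"tx":22,"ty":0,"tz":-50,"twist":0,"claw":0},
  {"tx":22,"ty":0,"tz":-110,"twist":0,"claw":0},
  {"tx":22,"ty":0,"tz":-150,"twist":0,"claw":0.45},
  {"tx":-30,"ty":0,"tz":-150,"twist":0,"claw":0.45},
  {"tx":-92,"ty":0,"tz":-150,"twist":0,"claw":0.45},
  {"tx":-150,"ty":0,"tz":-150,"twist":0,"claw":0.45},
  {"tx":-210,"ty":0,"tz":-150,"twist":-0.2,"claw":0.45},
  {"tx":-270,"ty":0,"tz":-150,"twist":-0.4,"claw":0.45},
])

```text
time: 5.45
tool_pos: [552.2, -79.7, 201.0]
eef_rot: [2.056, 2.374, -0.001]
wrist_force: [0.7, -0.5, 0.6]
finger_gap: 41.0
```

Run:
```python
from h import *
go(477,-250,120,2.255)
T=optics.read_camera("top");S=optics.read_camera("scene")
crop(T,(150,105,290,240),4,"pics/d.png");crop(S,(335,205,425,300),6,"pics/e.png")
cv2.imwrite("pics/f.png",cv2.hconcat([cv2.resize(cv2.imread("pics/d.png"),(415,400)),cv2.resize(cv2.imread("pics/e.png"),(379,400))]))
```

```text
t=5.45 pos [552.2 -79.7 201. ] yaw 1.714 tilt [ 0.    -0.001 -1.   ] -> [-157.7  -98.8   81.2] twist -0.541
```

View pics/f.png

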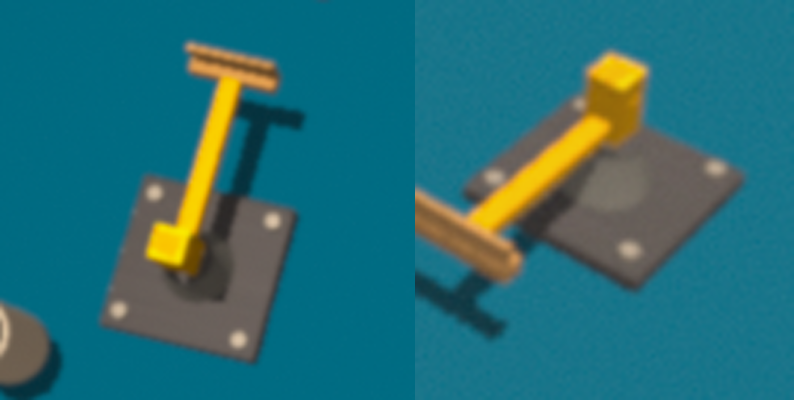

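The arm is at its stop: it lies parallel to the base's edges, sleeve top at (170,245) in the left half. Now to the pin.

Emit:
arm_command([
  {"tx":-50,"ty":-32,"tz":0,"twist":-0.18,"claw":0.45},
  {"tx":-100,"ty":-64,"tz":0,"twist":-0.36,"claw":0.45},
  {"tx":-158,"ty":-99,"tz":30,"twist":-0.54,"claw":0.45},
  {"tx":-158,"ty":-99,"tz":90,"twist":-0.54,"claw":0.45},
  {"tx":-158,"ty":-99,"tz":100,"twist":-0.54,"claw":0.45},
  {"tx":-158,"ty":-99,"tz":100,"twist":-0.54,"claw":0.45},
])

```text
time: 6.3
tool_pos: [477.0, -246.2, 101.1]
eef_rot: [-1.355, -2.833, -0.001]
wrist_force: [0.2, 0.5, -0.3]
finger_gap: 41.2
```

Run:
```python
from h import *
go(477,-250,4,2.255)
T=optics.read_camera("top");S=optics.read_camera("scene")
crop(T,(350,175,440,265),4,"pics/d.png");crop(S,(215,150,305,240),4,"pics/e.png")
cv2.imwrite("pics/g.png",cv2.hconcat([cv2.imread("pics/d.png"),cv2.imread("pics/e.png")]))
```

```text
t=6.30 pos [ 477.  -246.2  101.1] yaw 2.250 tilt [-0.001  0.001 -1.   ] -> [-3.1 -2.3 97.1] twist -0.005
```

View pics/g.png

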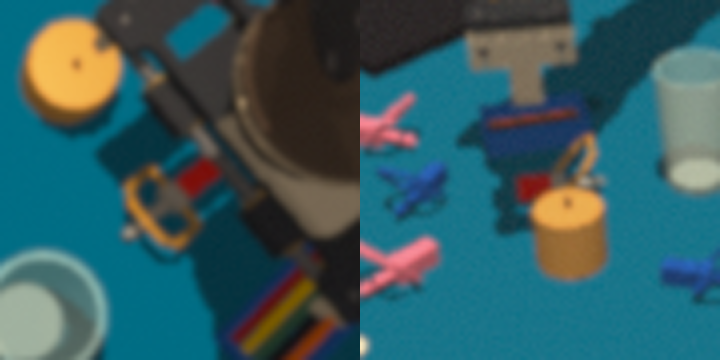

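The fingers are over the red grip in both views, clear of candle and box, so I descend and grip.

Emit:
arm_command([
  {"tx":-2,"ty":-2,"tz":40,"twist":0,"claw":0.45},
  {"tx":-2,"ty":-2,"tz":80,"twist":0,"claw":0.45},
  {"tx":-2,"ty":-2,"tz":97,"twist":0,"claw":0.45},
  {"tx":-2,"ty":-2,"tz":97,"twist":0,"claw":0.45},
  {"tx":-2,"ty":-2,"tz":97,"twist":0,"claw":0.0},
  {"tx":-2,"ty":-2,"tz":97,"twist":0,"claw":0.0},
  {"tx":-2,"ty":-2,"tz":97,"twist":0,"claw":0.0},
  {"tx":-2,"ty":-2,"tz":97,"twist":0,"claw":0.0},
])

```text
time: 7.4
tool_pos: [476.3, -250.8, 4.4]
eef_rot: [1.356, 2.832, -0.0]
wrist_force: [-0.3, 0.2, 6.9]
finger_gap: 13.9
```

Run:
```python
from h import *
s=robot.sense();print(s["tool_pos"],s["finger_gap"],s["wrist_force"])
go(477,-250,4,2.255)
```

```text
[ 476.28422683 -250.7709268     4.43327276] 13.930809655970899 [-0.31079192  0.19687699  6.89797382]
t=7.40 pos [ 476.3 -250.8    4.4] yaw 2.248 tilt [ 0.001 -0.001 -1.   ] -> [0.2 1.  0.4] twist -0.007
```

Run:
```python
from h import *
go(508,98,155,1.34)
```

```text
t=7.40 pos [ 476.3 -250.8    4.4] yaw 2.248 tilt [ 0.001 -0.001 -1.   ] -> [ 251.7  243.4 -150.8] twist 0.908
```

Emit:
arm_command([
  {"tx":0,"ty":0,"tz":-40,"twist":0,"claw":0},
  {"tx":0,"ty":0,"tz":-95,"twist":0,"claw":0},
  {"tx":0,"ty":0,"tz":-150,"twist":0,"claw":0},
  {"tx":35,"ty":35,"tz":-150,"twist":0.15,"claw":0},
  {"tx":75,"ty":75,"tz":-150,"twist":0.33,"claw":0},
  {"tx":115,"ty":115,"tz":-150,"twist":0.5,"claw":0},
  {"tx":155,"ty":155,"tz":-150,"twist":0.67,"claw":0},
  {"tx":195,"ty":195,"tz":-150,"twist":0.84,"claw":0},
  {"tx":235,"ty":230,"tz":-150,"twist":0.91,"claw":0},
  {"tx":252,"ty":243,"tz":-150,"twist":0.91,"claw":0},
])

```text
time: 8.65
tool_pos: [506.7, 102.3, 154.0]
eef_rot: [-2.46, -1.953, -0.002]
wrist_force: [-0.1, -1.4, -0.8]
finger_gap: 13.6
```

Run:
```python
from h import *
print(robot.sense()["finger_gap"],robot.sense()["wrist_force"])
go(509,103,81,1.34)
```

```text
13.634025549835966 [-0.09699485 -1.43457403 -0.79384546]
t=8.65 pos [506.7 102.3 154. ] yaw 1.342 tilt [ 0.     0.001 -1.   ] -> [ 1.2  2.1 73. ] twist 0.002
```

Emit:
arm_command([
  {"tx":-5,"ty":2,"tz":30,"twist":0,"claw":0},
  {"tx":-5,"ty":2,"tz":60,"twist":0,"claw":0},
  {"tx":-5,"ty":2,"tz":73,"twist":0,"claw":0},
  {"tx":-5,"ty":2,"tz":73,"twist":0,"claw":0},
  {"tx":-5,"ty":2,"tz":73,"twist":0,"claw":0},
])

```text
time: 9.28
tool_pos: [508.6, 93.1, 81.7]
eef_rot: [2.464, 1.949, 0.002]
wrist_force: [0.4, 0.0, -0.6]
finger_gap: 13.5
```

Run:
```python
from h import *
go(509,103,81,1.34)
T=optics.read_camera("top");S=optics.read_camera("scene")
crop(T,(190,160,240,230),8,"pics/d.png");crop(S,(345,195,395,265),8,"pics/e.png")
cv2.imwrite("pics/i.png",cv2.hconcat([cv2.imread("pics/d.png"),cv2.imread("pics/e.png")]))
```

```text
t=9.28 pos [508.6  93.1  81.7] yaw 1.338 tilt [ 0.001  0.    -1.   ] -> [ 9.7 -1.9  0.7] twist -0.002
```

View pics/i.png

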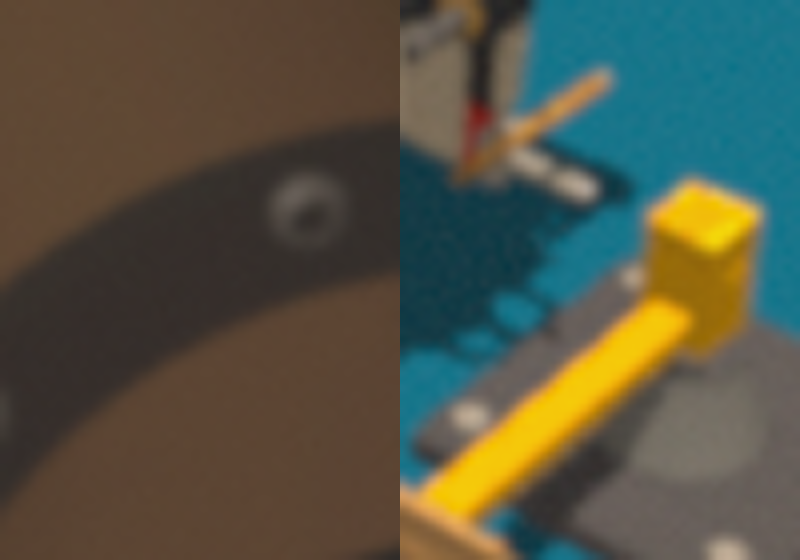

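Run:
```python
from h import *
np.set_printoptions(precision=2,suppress=True)
C=lambda x,y:np.array([345+(x-400+.5)/8-.5,195+(y+.5)/8-.5])
S=optics.read_camera("scene")
ux=np.array([.973,-.229]);uy=np.array([.229,.973]);c=np.array([528.8,187])
for a,b in((-13,-13),(13,-13),(13,13),(-13,13),(0,0)): print("sleeve corner",a,b,proj("scene",[*(c+a*ux+b*uy),97]))
print("obs L,T,R,B",C(648,213),C(695,178),C(765,210),C(712,252))
h=cv2.cvtColor(S[190:270,345:400],cv2.COLOR_RGB2HSV)
p=np.array([508.6,93.1]);a=p+25*uy
for d in(0,26,33): print("pin",d,proj("scene",[*(a+d*uy),86.3]))
print("obs pin",C(530,160),C(575,183),C(598,193))
b=blobs(S,(0,0,120),(180,90,255),(357,210,372,222),6)
for q in b[:3]: print(q[0],q[1],cv2.boxPoints(q[2]))
```

```text
sleeve corner -13 -13 [380.56 217.18]
sleeve corner 13 -13 [374.84 221.65]
sleeve corner 13 13 [383.44 225.77]
sleeve corner -13 13 [389.1  221.16]
sleeve corner 0 0 [381.98 221.4 ]
obs L,T,R,B [375.56 221.19] [381.44 216.81] [390.19 220.81] [383.56 226.06]
pin 0 [358.87 214.36]
pin 26 [366.82 218.17]
pin 33 [369.   219.22]
obs pin [360.81 214.56] [366.44 217.44] [369.31 218.69]
23 [362.87 215.87] [[357.8 214.4]
 [358.8 212.4]
 [368.4 217.2]
 [367.4 219.2]]
```

Emit:
arm_command([
  {"tx":8,"ty":-2.5,"tz":1,"twist":0,"claw":0},
  {"tx":16,"ty":-2.5,"tz":1,"twist":0,"claw":0},
  {"tx":22,"ty":-2.5,"tz":1,"twist":0,"claw":0},
  {"tx":25,"ty":-2.5,"tz":1,"twist":0,"claw":0},
  {"tx":28,"ty":-2.5,"tz":1,"twist":0,"claw":0},
  {"tx":30,"ty":-2.5,"tz":1,"twist":0,"claw":0},
  {"tx":32,"ty":-2.5,"tz":1,"twist":0,"claw":0},
  {"tx":34,"ty":-2.5,"tz":1,"twist":0,"claw":0},
  {"tx":34,"ty":-2.5,"tz":1,"twist":0,"claw":0},
])

```text
time: 10.55
tool_pos: [513.4, 126.7, 79.7]
eef_rot: [-2.464, -1.949, -0.0]
wrist_force: [0.4, -0.4, -0.6]
finger_gap: 14.0
```

Run:
```python
from h import *
print(robot.sense()["finger_gap"],robot.sense()["wrist_force"])
go(528.8-38*.229,187-38*.973,80.4,1.34)
```

```text
13.989140078243267 [ 0.40596857 -0.40378425 -0.6450123 ]
t=10.55 pos [513.4 126.7  79.7] yaw 1.339 tilt [ 0.  0. -1.] -> [24.3  1.1 -0.7] twist -0.001
```

Emit:
arm_command([
  {"tx":4,"ty":0,"tz":0,"twist":0,"claw":0},
  {"tx":7,"ty":0,"tz":0,"twist":0,"claw":0},
  {"tx":10,"ty":0,"tz":0,"twist":0,"claw":0},
  {"tx":12,"ty":0,"tz":0,"twist":0,"claw":0},
  {"tx":12,"ty":0,"tz":0,"twist":0,"claw":0},
])

```text
time: 11.18
tool_pos: [516.2, 138.4, 79.7]
eef_rot: [-2.464, -1.949, -0.0]
wrist_force: [-0.3, 0.2, -1.2]
finger_gap: 13.5
```

Emit:
arm_command([
  {"tx":3,"ty":0,"tz":0,"twist":0,"claw":0},
  {"tx":6,"ty":0,"tz":0,"twist":0,"claw":0},
  {"tx":8,"ty":0,"tz":0,"twist":0,"claw":0},
  {"tx":9,"ty":0,"tz":0,"twist":0,"claw":0},
  {"tx":9,"ty":0,"tz":0,"twist":0,"claw":0},
])

```text
time: 11.8
tool_pos: [518.2, 146.9, 79.7]
eef_rot: [2.464, 1.949, -0.0]
wrist_force: [0.1, 0.7, 0.1]
finger_gap: 13.6
```

Run:
```python
from h import *
go(528.8-38*.229,187-38*.973,80.4,1.34)
S=optics.read_camera("scene")
crop(S,(345,190,415,260),8,"pics/j.png")
```

```text
t=11.80 pos [518.2 146.9  79.7] yaw 1.338 tilt [ 0. -0. -1.] -> [ 3.4  1.1 -0.7] twist -0.002
```

View pics/j.png

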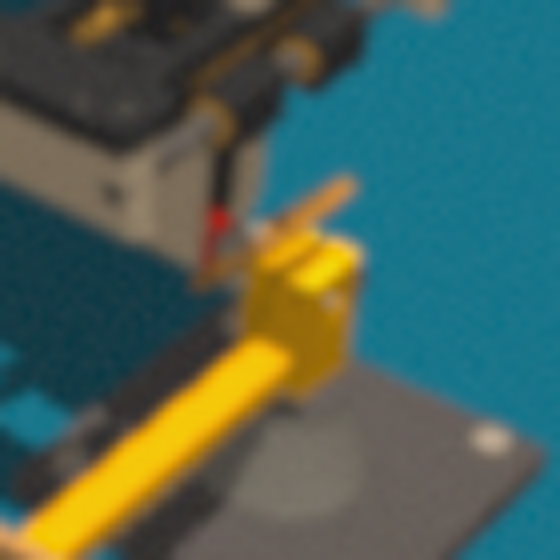

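The pin's tip is just emerging from the sleeve's far wall at (332,298), with the ring over the sleeve. I push on until the shoulder stops it.

Emit:
arm_command([
  {"tx":2,"ty":0,"tz":0,"twist":0,"claw":0},
  {"tx":4,"ty":0,"tz":0,"twist":0,"claw":0},
  {"tx":5,"ty":0,"tz":0,"twist":0,"claw":0},
  {"tx":6,"ty":0,"tz":0,"twist":0,"claw":0},
  {"tx":6,"ty":0,"tz":0,"twist":0,"claw":0},
])

```text
time: 12.48
tool_pos: [519.6, 152.8, 79.7]
eef_rot: [2.464, 1.949, -0.0]
wrist_force: [0.2, -0.3, -1.1]
finger_gap: 13.5
```

Emit:
arm_command([
  {"tx":1.5,"ty":0,"tz":0,"twist":0,"claw":0},
  {"tx":3,"ty":0,"tz":0,"twist":0,"claw":0},
  {"tx":4,"ty":0,"tz":0,"twist":0,"claw":0},
  {"tx":4,"ty":0,"tz":0,"twist":0,"claw":0},
])

```text
time: 12.98
tool_pos: [519.7, 153.1, 79.2]
eef_rot: [2.464, 1.945, -0.008]
wrist_force: [-2.8, -10.2, 3.6]
finger_gap: 14.2
```

Emit:
arm_command([
  {"tx":2,"ty":0,"tz":0,"twist":0,"claw":0},
  {"tx":3,"ty":0,"tz":0,"twist":0,"claw":0},
  {"tx":3,"ty":0,"tz":0,"twist":0,"claw":0},
])

```text
time: 13.35
tool_pos: [519.7, 153.2, 79.0]
eef_rot: [2.464, 1.942, -0.014]
wrist_force: [-4.9, -17.6, 8.7]
finger_gap: 13.6
```

Run:
```python
from h import *
print(robot.sense()["wrist_force"])
go(519.7,153.1,79.7,1.34)
S=optics.read_camera("scene")
crop(S,(345,190,415,260),8,"pics/k.png")
```

```text
[ -4.92921043 -17.64043693   8.74352123]
t=13.35 pos [519.7 153.2  79. ] yaw 1.335 tilt [-0.004 -0.009 -1.   ] -> [-0.1 -0.  -0.7] twist -0.005
```

View pics/k.png

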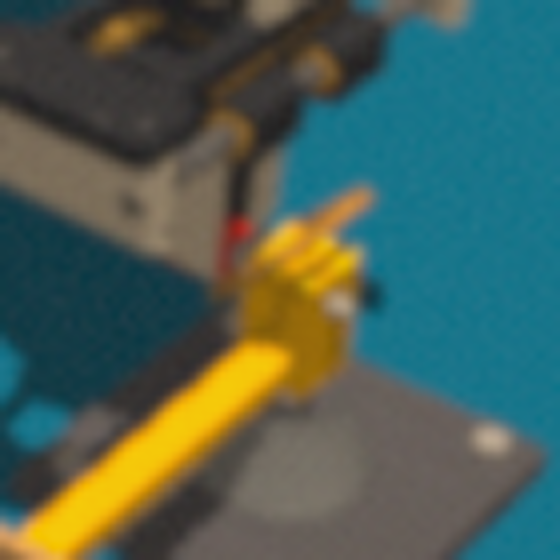

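Home: the tip stands out of the far wall at (340,300), and a further push moved nothing (17 N). Next I relieve the push, open and lift, then turn 90° for the ring.

Emit:
arm_command([
  {"tx":-4,"ty":0,"tz":-0.5,"twist":0,"claw":0},
  {"tx":-6.5,"ty":0,"tz":-0.5,"twist":0,"claw":0},
  {"tx":-6.5,"ty":0,"tz":-0.5,"twist":0,"claw":0.3},
  {"tx":-6.5,"ty":0,"tz":-0.5,"twist":0,"claw":0.3},
  {"tx":-7,"ty":0,"tz":-0.5,"twist":0,"claw":0.3},
  {"tx":-7,"ty":0,"tz":-20,"twist":0,"claw":0.3},
  {"tx":-7,"ty":0,"tz":-60,"twist":0,"claw":0.3},
  {"tx":-7,"ty":0,"tz":-100,"twist":0,"claw":0},
  {"tx":-7,"ty":0,"tz":-100,"twist":0,"claw":0},
])

```text
time: 14.52
tool_pos: [521.4, 154.0, 182.8]
eef_rot: [2.462, 1.948, 0.009]
wrist_force: [-0.4, 0.1, -0.8]
finger_gap: 12.1
```

Run:
```python
from h import *
go(528.8-18*.229-.7,187-18*.973,130,2.91)
```

```text
t=14.53 pos [521.4 154.  182.8] yaw 1.339 tilt [ 0.006  0.002 -1.   ] -> [15.5 -1.3 52.9] twist -1.571
```

Emit:
arm_command([
  {"tx":5,"ty":-1,"tz":0,"twist":-0.18,"claw":0},
  {"tx":10,"ty":-1,"tz":0,"twist":-0.36,"claw":0},
  {"tx":13,"ty":-1,"tz":0,"twist":-0.54,"claw":0},
  {"tx":13,"ty":-1,"tz":0,"twist":-0.72,"claw":0},
  {"tx":13,"ty":-1,"tz":0,"twist":-0.9,"claw":0},
  {"tx":13,"ty":-1,"tz":0,"twist":-1.08,"claw":0},
  {"tx":13,"ty":-1,"tz":0,"twist":-1.26,"claw":0},
  {"tx":13,"ty":-1,"tz":20,"twist":-1.44,"claw":0},
  {"tx":13,"ty":-1,"tz":40,"twist":-1.57,"claw":0},
  {"tx":13,"ty":-1,"tz":50,"twist":-1.57,"claw":0},
])

```text
time: 15.78
tool_pos: [520.8, 165.2, 127.9]
eef_rot: [-0.366, -3.118, 0.001]
wrist_force: [0.2, -0.6, -0.2]
finger_gap: 0.7
```

Run:
```python
from h import *
go(528.8-18*.229-.7,187-18*.973,116,2.91)
S=optics.read_camera("scene")
crop(S,(345,180,425,260),7,"pics/l.png")
```

```text
t=15.78 pos [520.8 165.2 127.9] yaw 2.908 tilt [-0.003 -0.    -1.   ] -> [-2.2  4.9 11.9] twist -0.002
```

View pics/l.png

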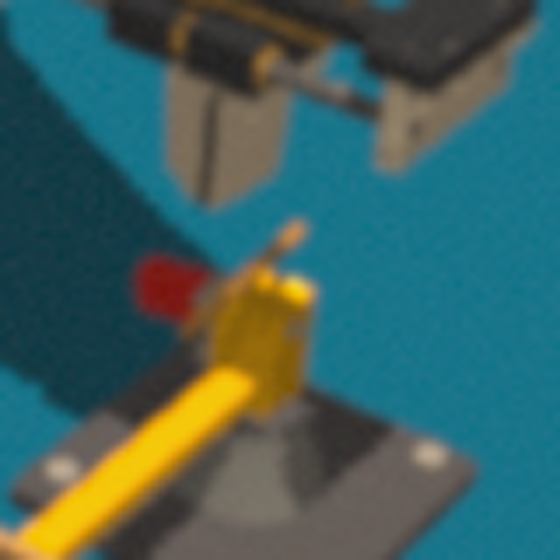

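The pin stays home with its ring still open, its bar at (290,232), and the closed fingers are behind it at (225,190). I lower to bar height and push forwards and down along the arc.

Emit:
arm_command([
  {"tx":-2,"ty":3,"tz":6,"twist":0,"claw":0},
  {"tx":-2,"ty":4,"tz":12,"twist":0,"claw":0},
  {"tx":-2,"ty":8,"tz":12,"twist":0,"claw":0},
  {"tx":-2,"ty":13,"tz":12,"twist":0,"claw":0},
  {"tx":-2,"ty":16,"tz":15,"twist":0,"claw":0},
  {"tx":-2,"ty":19,"tz":18.5,"twist":0,"claw":0},
  {"tx":-2,"ty":19,"tz":18.5,"twist":0,"claw":0},
])

```text
time: 16.7
tool_pos: [527.8, 183.8, 110.9]
eef_rot: [-0.365, -3.12, 0.0]
wrist_force: [0.5, -0.9, 0.6]
finger_gap: 0.3
```

Run:
```python
from h import *
print(robot.sense()["wrist_force"])
go(528.8+3*.229-.7,187+3*.973,101,2.91)
S=optics.read_camera("scene")
crop(S,(345,180,425,260),7,"pics/m.png")
```

```text
[ 0.52796331 -0.90067002  0.56304356]
t=16.70 pos [527.8 183.8 110.9] yaw 2.909 tilt [-0. -0. -1.] -> [0.5 6.1 9.9] twist -0.001
```

View pics/m.png

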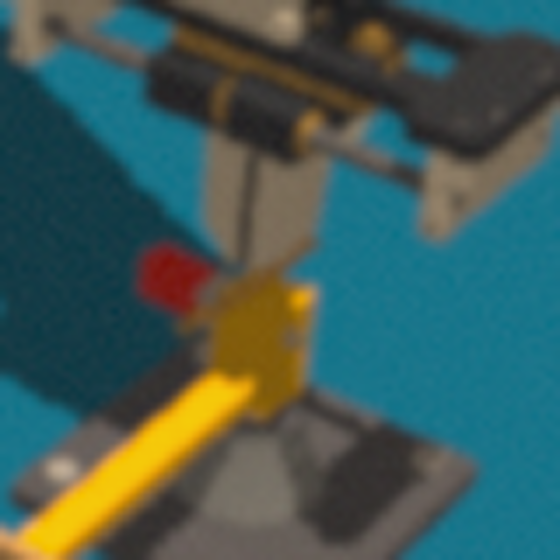

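The bar sits at the fingers' front lower corner, near (310,250), and moves with them. I continue along the arc.

Emit:
arm_command([
  {"tx":0,"ty":2,"tz":3,"twist":0,"claw":0},
  {"tx":0,"ty":4,"tz":6,"twist":0,"claw":0},
  {"tx":0,"ty":6,"tz":9,"twist":0,"claw":0},
  {"tx":0,"ty":8,"tz":9.5,"twist":0,"claw":0},
  {"tx":0,"ty":10,"tz":9.5,"twist":0,"claw":0},
  {"tx":0,"ty":10,"tz":9.5,"twist":0,"claw":0},
])

```text
time: 17.5
tool_pos: [530.3, 193.7, 101.8]
eef_rot: [0.365, 3.12, 0.0]
wrist_force: [-0.4, -1.0, -0.3]
finger_gap: 0.4
```

Run:
```python
from h import *
np.set_printoptions(precision=1,suppress=True)
print(robot.sense()["wrist_force"]);go(528.8,187,101,2.91)
S=optics.read_camera("scene"); crop(S,(345,180,425,260),7,"pics/n.png")
c=np.array([528.8,187]);ux=np.array([.973,-.229]);uy=np.array([.229,.973])
for e in(0,.3,.45,.85): print(e,*[proj("scene",[*(c+l*ux+(-19+46*np.cos(e))*uy),85+46*np.sin(e)]) for l in(-21,0,21)])
for b in blobs(S,(8,90,60),(19,255,255),(365,195,405,245),4)[:5]: print("brass",b[0],b[1],b[2][1])
```

```text
[-0.4 -1.  -0.3]
t=17.50 pos [530.3 193.7 101.8] yaw 2.909 tilt [ 0.  0. -1.] -> [-0.1 -6.9  0.8] twist -0.001
0 [395.  225.7] [390.5 229.5] [385.9 233.3]
0.3 [394.9 221.1] [390.4 224.8] [385.8 228.7]
0.45 [394.3 218.7] [389.8 222.4] [385.2 226.2]
0.85 [391.2 212.4] [386.6 216. ] [381.9 219.7]
brass 152 [380.1 227.7] (14.947689056396484, 32.31821823120117)
brass 66 [392.5 199.5] (13.155868530273438, 12.191104888916016)
brass 29 [380.8 239.2] (2.683281660079956, 17.441329956054688)
brass 21 [379.6 198. ] (2.8460497856140137, 6.957010269165039)
```

Emit:
arm_command([
  {"tx":0,"ty":-1,"tz":-30,"twist":0,"claw":0},
  {"tx":0,"ty":-20,"tz":-80,"twist":0,"claw":0},
  {"tx":0,"ty":-80,"tz":-110,"twist":0,"claw":0},
  {"tx":0,"ty":-140,"tz":-110,"twist":0,"claw":0},
  {"tx":0,"ty":-200,"tz":-110,"twist":0,"claw":0},
  {"tx":0,"ty":-250,"tz":-110,"twist":0,"claw":0},
  {"tx":0,"ty":-250,"tz":-110,"twist":0,"claw":0},
])

```text
time: 18.42
tool_pos: [471.4, -54.7, 211.4]
eef_rot: [-0.377, -3.118, 0.004]
wrist_force: [0.3, 0.5, 0.1]
finger_gap: 0.8
```

Run:
```python
from h import *
np.set_printoptions(precision=1,suppress=True)
print(robot.sense()["tool_pos"],robot.sense()["wrist_force"])
S=optics.read_camera("scene");T=optics.read_camera("top")
crop(S,(350,190,415,255),6,"pics/d.png");crop(T,(180,160,245,225),6,"pics/e.png")
cv2.imwrite("pics/o.png",cv2.hconcat([cv2.imread("pics/d.png"),cv2.imread("pics/e.png")]))
c=np.array([528.8,187]);ux=np.array([.973,-.229]);uy=np.array([.229,.973])
for e in(0,.85): print("top",e,*[proj("top",[*(c+l*ux+(-19+46*np.cos(e))*uy),85+46*np.sin(e)]) for l in(-21,0,21)])
```

```text
[471.4 -54.7 211.4] [0.3 0.5 0.1]
top 0 [194.  194.7] [196.8 185.7] [199.6 176.8]
top 0.85 [195.9 193.2] [198.8 183.9] [201.7 174.6]
```

View pics/o.png

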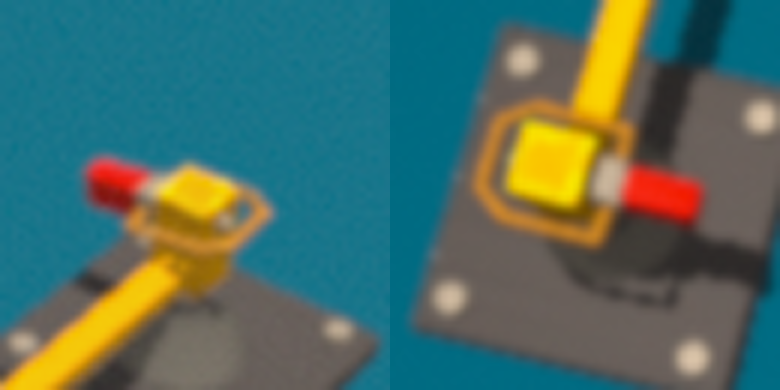

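The ring lies flat around the sleeve and the pin's tip, with its bar at (265,210) in the left half. The head is against the sleeve at (605,180) in the right half, and the robot is clear. I'm handing in.

```bash
python3 -c "
from h import *
print(ticket.close_job(), robot.sense()['time'])"
```

```text
the job is handed in; nothing more can be done
the job is handed in; nothing more can be done
```

The job is handed in after about 18.5 s of robot time, but `close_job` gives no verdict.

- **Arm:** I pushed the yellow arm clockwise to its stop. A further push built up about 16 N with no movement, and the pictures show the arm parallel to the base's edges.
- **Pin:** I gripped the linch pin by its red grip, slid it through sleeve and post, and pushed until it stopped. A further push reached about 17 N with no movement. It ended about 3 mm beyond my estimate from the camera measurements. I put that down to gripping a little ahead of the planned point.
- **Ring:** I pushed the bar forwards and down along its arc until it snapped over, then withdrew.
- **Last look:** Both cameras show the ring lying flat around the sleeve and the pin's end, and the pin's head against the sleeve. The gripper was about 250 mm clear, at about zero wrist force.

I judged the ring shut by eye, not by a measured angle. I did not measure the tumbler, candle, pencil box and brush jar again at the end. The moves were planned clear of all four, and the only forces felt were at the arm, the pin and the ring.

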